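# Try the ledge lamp's pull switch

### The arm

A 6-joint arm with a two-finger parallel gripper is mounted at the origin on the work surface. World frame = base frame: x ahead of the robot, y to its left, z up, the work surface at z = 0. Lengths are in mm, angles in rad, forces in N, time in s.
With the tool pointing down it reaches from about 275 to 750 mm from the base axis. Payload 10.2 kg.
Tool frame: the origin (TCP) lies on the centre line of the jaws, within the pads' length; the fingertips stand 19 mm ahead of it and the grasp point (between the pads) is the TCP; z points along the fingers, y is the line along which they close (so a half turn about z gives the same grasp; the last joint's range is limited). The gripper opens to 85 mm and grips with 20 to 120 N. Pads are 22 mm wide; open, the fingers measure 114 mm over their backs; the gripper's body (76 mm by 85 mm) begins 54 mm behind the grasp point. The pads swing forward as they close: fully open they stand 13 mm farther back than shut.
Start: joints at [-1.362, 0.313, 1.498, -0, 1.331, -0.223], TCP at [219.704, -476.824, 250.294] pointing down, gripper open.
Joint ranges: [-2.94, 2.94], [-0.97, 2.17], [0.19, 2.56], [-1.23, 4.37], [0.02, 3.11], [-2.88, 2.88]. Speed limits (rad/s): [2.39, 2.39, 3.01, 3.14, 3.14, 3.14].

### API

Orientations are given as a unit quaternion [w, x, y, z].
In Python, from rig import sense, capture, finish_job, regions_of, mark_of gives the robot as it stands.
- The arm moves only by the tool jog_arm, never from a script. Its argument "series" is text: rows parted by semicolons, each of 7 numbers parted by spaces: the shift along the tool's x, y, z in units of 0.4 m (1.0 is 0.4 m), then the turn, a rotation vector about the tool's x, y, z in units of pi/2 rad (1.0 is pi/2 rad), then the opening, from -1 (shut) to 1 (fully open). A call has 1 to 20 rows; each row is the pose to reach, as a shift and turn from the pose commanded when the call began, along the tool's axes at that moment; what a row does not reach only later rows make up. A row lasts 1/8 s, in which the tool goes at most 62.5 mm and 10.7 degrees, less where a joint would pass 70% of its speed; a pose out of reach is approached as far as the arm can. A call with a number of a shift or a turn outside -1 to 1 is refused whole. A call with a gripper value outside its range is refused whole. The fingers move at their own pace and stop on an object; "grip_force" is the grip in N (left out, the last holds). Time passes only in rows, so rows that repeat a pose let the fingers close. It gives the time, the measured TCP pose, the force, the opening and the grip force at its end, in the units of the state.
- sense(): the state, without advancing time (a new reading comes with each control period).
- capture(name): name is "side" or "top"; returns a dict with "img" (384x512x3 uint8, red, green, blue), "intrinsics" (3x3 intrinsics, pixels), "R" (3x3) and "t" (3): a world point X has camera coordinates R X + t. Camera axes: x right, y down, z forward; pixel columns grow to the right and rows downward; lengths in mm; the calibration is good to about 2 mm. A picture is of the moment at which its call begins. There is no depth.
- finish_job(): hands the job in; it is judged then, once.
Trained networks look in a picture, given as the dict that the camera call returned (one of the last four; its "shot" number tells which), for a name from the list of things; names that differ only in an ending like _2 or _b are one class to them, and where a whole thing is asked for, a point or a joint stands for the part that bears it (a point fixed in the world has none). Each returns a list of dicts, best first, with "confidence" (0 to 1); they miss things now and then, are a little off and sometimes report something else, mostly with a low value. They report only what shows in the picture. A call takes as long as a camera call. They do not tell look-alikes from the thing itself.
- regions_of(label, picture): "region" (384x512 bool, what is visible of it) and "point" ([row, column] in pixels, amid what is visible of it).
- mark_of(label, picture): "point" ([row, column] in pixels: a listed point, or the origin of a listed thing).
The state is a dict: "time_s": time; "joints": joint angles; "dq": joint speeds; "tau": joint torques, N m; "eef_pos": TCP position; "ee_rot": TCP orientation; "force": force on the tool from outside, world axes, zero at the start; "wrist_torque": the same for the moment, N m; "grip_width": opening from 0.0 (shut) to 1.0 (fully open); "grip_force": force on a finger pad.
Only numpy, scipy, OpenCV 4.12 (cv2) and the standard library are available. Lean on these libraries where they do the work, as an engineer would, in place of code of your own. Each camera call takes 0.05 s, during which the arm holds its last target. There are 200 camera calls.

### The job

Check the switch of the little globe lamp on the bathroom ledge: pull its black knob straight up all the way out to its stop, then push it back down fully home and let go. The fan with the blue grille has the same knob: leave that one as it is, and leave the toothbrush holder standing where it is.

Things in the scene. Friction and masses are not known exactly. Their poses are not given: they have to be found in the camera images.
- lamp: Small lamp screwed to the ledge: white base 170 (x) x 84 (y) x 45 mm, yaw within 0.4 rad. Origin: centre of its underside on the ledge; z up, x along its length, away from the robot. At x = +42 mm stands a cream globe, 64 mm across, top 113 mm above the ledge; at x = -50 mm, y = 0 the black pull knob: upright cylinder 32 mm across, 32 mm tall, when home 55 to 87 mm above the ledge.
- lamp_knob (a joint): How far the lamp's knob is pulled up, m: 0 = fully home (off), 0.025 = all the way out (on) at its hard stop. Stiff, 5 N either way, and stays where it is left. Starts at 0 to 0.003. At 0, 10 mm lie free between the knob's head and the base's top, round a 12 mm stem with a flat collar (26 mm across, 4 mm high).
- fan_knob_grip (a point): Centre of the neighbouring fan's knob head, 15 mm below its top and 72 mm above the ledge when home. Same white base and same black knob as the lamp (32 mm across, 25 mm travel, starts anywhere between in and out), but a low blue round housing, 74 mm across, with fan blades and wire grille in place of the globe. Not to be moved.
- holder: Blue ceramic toothbrush holder, a cup 72 mm across and 100 mm high with two toothbrushes standing in it (about 195 mm high in all), loose on the ledge behind the appliances. Origin at the centre of its underside, z up. Not to be disturbed.
Not all that is in view belongs to the job. What is shaped like the lamp but orange is not meant.

How it is judged:
By the outcome, as a careful person would: the job done as asked, in the order asked, and still so for the second after the job is handed in, with the robot touching nothing.
It also fails if it takes over 29 s, if anything falls off the work surface, if the arm or the gripper's body presses on something with over 40 N, if the wrist force passes 120 N, or if a joint passes its speed limit or range.

## Working session

There is one attempt and no reset: what is moved stays moved. The work goes in short steps, Python scripts to look and compute and a tool call to move; the robot and the scene stay as the last step left them, time stands still between calls to the robot, and variables do not carry over. Pictures are saved under pics/ and viewed, at most 10 in all, crops included, and the job is handed in when it is done.

Besides the shell and the picture viewer there is one more tool, called after ">>>" as name(argument=value, ...) on one line, values as JSON. jog_arm: Moves the arm, as the interface text tells. Shifts and turns lie within -1 to 1; 1 stands for 0.4 m of shift or pi/2 rad of turn. Its arguments: {"type":"object","properties":{"series":{"type":"string"},"grip_force":{"type":"number"}},"required":["series"]}

```bash
mkdir -p pics; cat > h.py <<'E'
import numpy as np, cv2
from rig import *
def save(p,n): cv2.imwrite(f'pics/{n}.png',p['img'][:,:,::-1])
def ray(p,rc):
    K=np.array(p['intrinsics']);R=np.array(p['R']);t=np.array(p['t'])
    d=R.T@np.linalg.solve(K,[rc[1],rc[0],1.]);return -R.T@t,d
def atz(p,rc,z):
    c,d=ray(p,rc);return c+d*(z-c[2])/d[2]
def proj(p,X):
    q=np.array(p['R'])@np.array(X,float)+np.array(p['t']);u=np.array(p['intrinsics'])@q;return u[1]/u[2],u[0]/u[2]
E
python3 - <<'E'
from h import *
ps={n:capture(n) for n in('side','top')}
cv2.imwrite('pics/a.png',np.hstack([cv2.resize(ps[n]['img'],(400,300)) for n in ps])[:,:,::-1]) 
for n,p in ps.items():
    save(p,n+'0')
    print(n,'cam',ray(p,(0,0))[0])
    for l in('lamp','lamp_knob','fan_knob_grip','holder'):
        print(l,'mark',[(np.round(m['point'],1).tolist(),round(m['confidence'],2),atz(p,m['point'],72 if 'knob' in l else 0).round().tolist()) for m in mark_of(l,p)] if l!='lamp_knob' else '')
        print('   reg',[(np.round(m['point']).tolist(),round(m['confidence'],2),int(m['region'].sum())) for m in regions_of(l,p)])
s=sense();print(s['eef_pos'],s['ee_rot'],s['time_s'])
E
```

```text
side cam [ 484.4900233  -623.91990785  697.96692247]
lamp mark [([181.6, 321.9], 0.91, [755.0, 102.0, 0.0]), ([170.6, 155.1], 0.58, [290.0, 216.0, 0.0]), ([167.9, 239.2], 0.57, [533.0, 193.0, 0.0])]
   reg [([172.0, 327.0], 0.96, 2271), ([162.0, 156.0], 0.87, 1520)]
lamp_knob mark 
   reg [([166.0, 307.0], 0.72, 162), ([145.0, 138.0], 0.63, 43), ([149.0, 220.0], 0.5, 115)]
fan_knob_grip mark []
   reg [([231.0, 238.0], 0.8, 228)]
holder mark [([234.5, 364.6], 0.78, [809.0, -96.0, 0.0])]
   reg [([214.0, 372.0], 0.62, 1668)]
top cam [ 412.01106663    1.17557959 1041.53274249]
lamp mark [([295.7, 156.0], 0.85, [285.0, 216.0, 0.0]), ([201.2, 170.0], 0.83, [522.0, 182.0, 0.0]), ([112.6, 201.6], 0.59, [756.0, 100.0, 0.0])]
   reg [([298.0, 156.0], 0.88, 2647), ([108.0, 196.0], 0.8, 2337), ([198.0, 168.0], 0.77, 2395)]
lamp_knob mark 
   reg [([315.0, 137.0], 0.64, 193), ([212.0, 161.0], 0.47, 189), ([124.0, 197.0], 0.44, 157)]
fan_knob_grip mark [([203.5, 288.7], 0.54, [504.0, -115.0, 72.0])]
   reg [([204.0, 290.0], 0.72, 159)]
holder mark [([84.9, 274.6], 0.69, [830.0, -95.0, 0.0])]
   reg [([78.0, 280.0], 0.85, 1111)]
[ 219.69911946 -476.80773085  250.28232509] [-3.38612474e-05  9.76785530e-01  2.14219578e-01  3.85590804e-06] 0.8
```

View pics/side0.png

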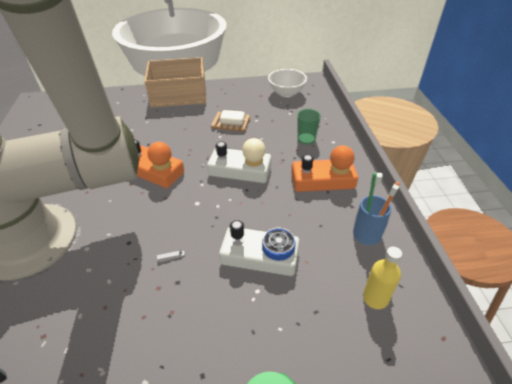

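View pics/top0.png

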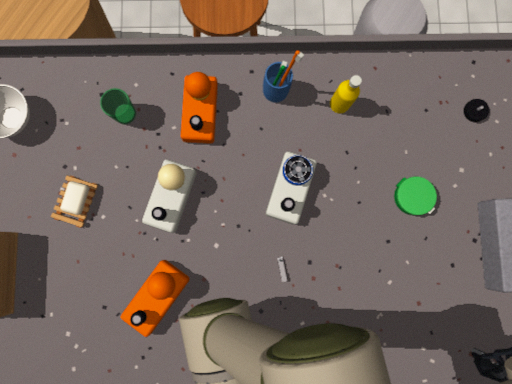

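Knob candidates, as (row, col):

| Object | Side | Top |
|---|---|---|
| White lamp with cream globe | (149,220) | (213,159) |
| Orange, rear | (163,307) | (122,196) |
| Orange, near | (147,136) | (317,138) |
| Fan, white with blue grille | (230,237) | (204,288) |

I choose the white lamp with the cream globe, at side (149,220) and top (213,159).

```bash
cat > m.py <<'E'
from h import *
from scipy.optimize import least_squares
from scipy.spatial.transform import Rotation as Ro
ps={n:capture(n) for n in('side','top')}
guess=proj(ps['top'],[490,165,75]);
rs={}
for n,p in ps.items():
    for l in('lamp_knob','lamp'):
        near={'side':(165,240),'top':(198,168)}[n]
        c=[m for m in regions_of(l,p) if np.hypot(*(np.array(m['point'])-near))<30]
        if c: rs[n,l]=c[0]['region']
    hsv=cv2.cvtColor(p['img'],cv2.COLOR_RGB2HSV)
# triangulate knob centroid
obs=[(n,np.argwhere(rs[n,'lamp_knob']).mean(0)) for n in ps if (n,'lamp_knob') in rs]
f=lambda X:np.concatenate([np.array(proj(ps[n],X))-o for n,o in obs])
r=least_squares(f,[490,165,72]);print('knob',r.x.round(1),r.fun.round(1),[(n,o.round(1)) for n,o in obs])
# white base in top
p=ps['top'];hsv=cv2.cvtColor(p['img'],cv2.COLOR_RGB2HSV)
m=((hsv[...,1]<40)&(hsv[...,2]>150)).astype(np.uint8);b=np.zeros_like(m);b[150:240,135:205]=1;m&=b
pts=np.argwhere(m);P=np.array([atz(p,q,45)[:2] for q in pts],np.float32)
print('base rect',cv2.minAreaRect(P))
# knob dark blob in top / side
for n,(r0,r1,c0,c1) in {'top':(200,226,146,174),'side':(138,162,210,232)}.items():
    g=cv2.cvtColor(ps[n]['img'],cv2.COLOR_RGB2HSV)[r0:r1,c0:c1,2];d=np.argwhere(g<45)+[r0,c0]
    print(n,'dark',d.mean(0).round(1),d.min(0),d.max(0))
a=cv2.resize(ps['side']['img'][125:195,195:285],(396,308),interpolation=2);b=cv2.resize(ps['top']['img'][150:240,130:220],(308,308),interpolation=2)
cv2.imwrite('pics/crop1.png',np.hstack([a,b])[:,:,::-1])
E
python3 m.py
```

```text
knob [484.8 177.6  87.1] [0. 0.] [('side', array([148.7, 220.7]))]
base rect ((523.748046875, 190.3284454345703), (134.1182861328125, 198.85986328125), 87.57160949707031)
top dark [213.6 160. ] [207 152] [219 165]
side dark [150.8 221.6] [147 218] [155 225]
```

View pics/crop1.png

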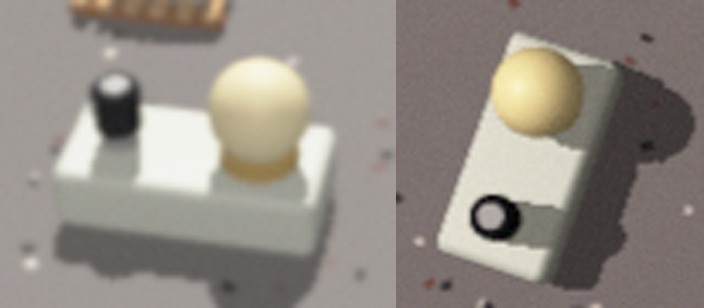

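The crop shows the white-based lamp with the cream globe. Its black knob is at side (148.6,221.2) and top (213.6,159.1), with clear space on both sides across the base.

```bash
python3 - <<'E'
from h import *
from scipy.optimize import least_squares
from scipy.spatial.transform import Rotation as Ro
ps={n:capture(n) for n in('side','top')}
kx={'side':(148.6,221.2),'top':(213.6,159.1)}
gl={'side':(125+107/4.4,195+258/4.4),'top':(150+92/3.42,130+141/3.42)}
def tri(o):
    r=least_squares(lambda X:np.concatenate([np.array(proj(ps[n],X))-o[n] for n in ps]),[500,165,72]);return r.x,r.fun
k,e=tri(kx);g,e2=tri(gl);print('knob',k.round(1),e.round(1),'globe',g.round(1),e2.round(1))
print('yaw',np.arctan2(g[1]-k[1],g[0]-k[0]),'dist',np.hypot(*(g-k)[:2]))
c=[atz(ps['top'],(150+y/3.42,130+x/3.42),45)[:2].round() for x,y in((119,32),(222,65),(147,280),(43,243))];print(c)
s=sense();R=Ro.from_quat(np.roll(s['ee_rot'],-1));print(R.as_matrix().round(3),s['eef_pos'].round(1) if hasattr(s['eef_pos'],'round') else s['eef_pos'])
np.save('pose.npy',k)
E
```

```text
knob [485.4 195.1  73.8] [ 0.1 -0.3 -0.3 -0. ] globe [571.9 164.9  84.7] [ 0.1 -0.4 -0.3 -0. ]
yaw -0.33624221855625325 dist 91.63054519019514
[array([622., 188.]), array([597., 113.]), array([442., 167.]), array([469., 241.])]
[[ 0.908  0.418 -0.   ]
 [ 0.418 -0.908  0.   ]
 [ 0.    -0.    -1.   ]] [ 219.7 -476.8  250.3]
```

>>> jog_arm(series="0.653 -0.624 0 0 0 0 1; 0.653 -0.624 0 0 0 0 1; 0.653 -0.624 0 0 0 0 1; 0.653 -0.624 0 0 0 0 1; 0.653 -0.624 0 0 0 0 1; 0.653 -0.624 0 0 0 0 1; 0.653 -0.624 0 0 0 0 1", grip_force=40)

```text
time_s: 2.08
eef_pos: [353.1, -138.5, 250.6]
ee_rot: [0.0, 0.976, 0.217, 0.0]
force: [-0.3, -0.5, 0.5]
grip_width: 0.998
grip_force: 0.0
```

>>> jog_arm(series="0.653 -0.624 0.2 0 0 0.488 1; 0.653 -0.624 0.2 0 0 0.488 1; 0.653 -0.624 0.2 0 0 0.488 1; 0.653 -0.624 0.2 0 0 0.488 1; 0.653 -0.624 0.2 0 0 0.488 1; 0.653 -0.624 0.2 0 0 0.488 1; 0.653 -0.624 0.2 0 0 0.488 1; 0.653 -0.624 0.2 0 0 0.488 1; 0.653 -0.624 0.2 0 0 0.488 1; 0.653 -0.624 0.2 0 0 0.488 1; 0.653 -0.624 0.2 0 0 0.488 1")

```text
time_s: 3.45
eef_pos: [485.4, 194.2, 170.8]
ee_rot: [-0.0, 0.986, -0.167, 0.0]
force: [-0.8, -1.2, -0.6]
grip_width: 0.998
grip_force: 0.0
```

```bash
python3 - <<'E'
from h import *
a,b=capture('side'),capture('top')
A=cv2.resize(a['img'][90:210,170:290],(400,400),interpolation=2);B=cv2.resize(b['img'][140:260,100:220],(400,400),interpolation=2)
cv2.imwrite('pics/c2.png',np.hstack([A,B])[:,:,::-1])
E
```

```text
(no output)
```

View pics/c2.png

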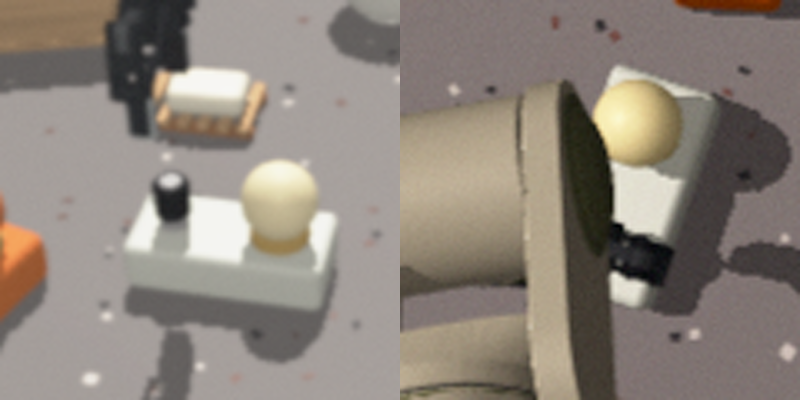

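The left half shows the knob clear at crop (195,170), with the open gripper still above and behind it in the view. In the right half the fingers straddle the knob line across the base, so I descend and grip.

>>> jog_arm(series="0 0 0.12 0 0 0 1; 0 0 0.2 0 0 0 1; 0 0 0.235 0 0 0 1; 0 0 0.235 0 0 0 1; 0 0 0.235 0 0 0 1")

```text
time_s: 4.18
eef_pos: [486.0, 195.3, 77.6]
ee_rot: [-0.0, 0.986, -0.167, 0.001]
force: [0.9, 0.4, 0.0]
grip_width: 1.005
grip_force: 0.0
```

>>> jog_arm(series="0 0 0 0 0 0 -1; 0 0 0 0 0 0 -1; 0 0 0 0 0 0 -1; 0 0 0 0 0 0 -1; 0 0 0 0 0 0 -1; 0 0 0 0 0 0 -1; 0 0 0 0 0 0 -1", grip_force=40)

```text
time_s: 5.05
eef_pos: [486.1, 196.9, 77.1]
ee_rot: [-0.002, 0.986, -0.167, 0.001]
force: [2.9, 12.6, 0.7]
grip_width: 0.364
grip_force: 40.0
```

>>> jog_arm(series="0 -0.004 0 0 0 0 -1; 0 -0.004 -0.01 0 0 0 -1; 0 -0.004 -0.02 0 0 0 -1; 0 -0.004 -0.03 0 0 0 -1; 0 -0.004 -0.04 0 0 0 -1; 0 -0.004 -0.05 0 0 0 -1; 0 -0.004 -0.05 0 0 0 -1")

```text
time_s: 5.92
eef_pos: [486.1, 197.1, 96.6]
ee_rot: [-0.001, 0.986, -0.167, 0.0]
force: [1.6, 5.5, 0.2]
grip_width: 0.362
grip_force: 40.7
```

>>> jog_arm(series="0 0 -0.005 0 0 0 -1; 0 0 -0.01 0 0 0 -1; 0 0 -0.015 0 0 0 -1; 0 0 -0.02 0 0 0 -1; 0 0 -0.02 0 0 0 -1")

```text
time_s: 6.55
eef_pos: [485.8, 197.1, 101.6]
ee_rot: [-0.001, 0.986, -0.167, -0.0]
force: [13.8, 8.7, -30.6]
grip_width: 0.357
grip_force: 44.0
```

```bash
python3 - <<'E'
from h import *
s=sense();print(s['eef_pos'],s['force'])
a=capture('side')
cv2.imwrite('pics/c3.png',cv2.resize(a['img'][110:200,180:290],(660,540),interpolation=2)[:,:,::-1])
E
```

```text
[485.81941567 197.09366053 101.58829552] [ 13.81098134   8.65506307 -30.55765638]
```

View pics/c3.png

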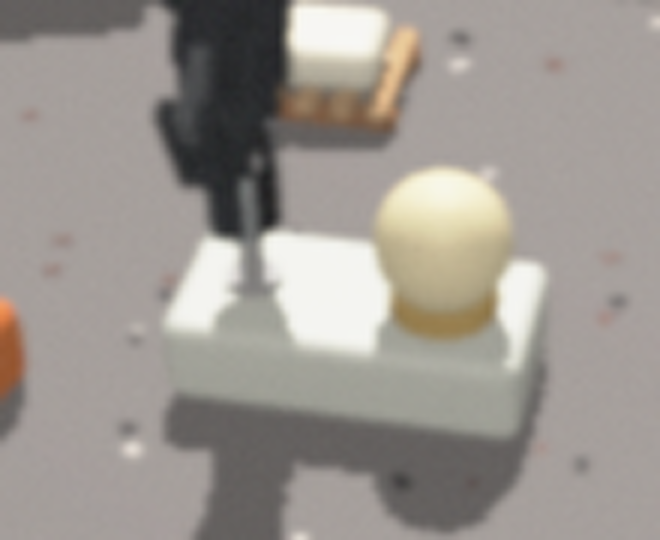

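The stop is felt: 31 N pulling against it at 101.6 mm, and the picture shows the stem at (240,255) with the head raised. Next I push it back down.

>>> jog_arm(series="0 0 0.01 0 0 0 -1; 0 0 0.02 0 0 0 -1; 0 0 0.03 0 0 0 -1; 0 0 0.04 0 0 0 -1; 0 0 0.05 0 0 0 -1; 0 0 0.06 0 0 0 -1; 0 0 0.066 0 0 0 -1; 0 0 0.072 0 0 0 -1; 0 0 0.076 0 0 0 -1; 0 0 0.076 0 0 0 -1")

```text
time_s: 7.85
eef_pos: [486.2, 197.1, 76.0]
ee_rot: [-0.0, 0.986, -0.166, 0.001]
force: [-5.6, 3.4, 21.3]
grip_width: 0.354
grip_force: 48.9
```

>>> jog_arm(series="0 0 0 0 0 0 1; 0 0 0 0 0 0 1; 0 0 0 0 0 0 1; 0 0 0 0 0 0 1; 0 0 0 0 0 0 1; 0 0 -0.1 0 0 0 1; 0 0 -0.15 0 0 0 1; 0 0 -0.15 0 0 0 -1; 0 0 -0.15 0 0 0 -1; 0 0 -0.15 0 0 0 -1; 0 0 -0.15 0 0 0 -1; 0 0 -0.15 0 0 0 -1; 0 0 -0.15 0 0 0 -1; 0 0 -0.15 0 0 0 -1; 0 0 -0.15 0 0 0 -1", grip_force=40)

```text
time_s: 9.72
eef_pos: [485.8, 196.7, 133.9]
ee_rot: [-0.0, 0.986, -0.167, 0.0]
force: [0.2, -0.2, 0.4]
grip_width: 0.0
grip_force: 0.0
```

>>> jog_arm(series="0 0 0.03 0 0 0 -1; 0 0 0.05 0 0 0 -1; 0 0 0.06 0 0 0 -1; 0 0 0.065 0 0 0 -1; 0 0 0.068 0 0 0 -1; 0 0 0.068 0 0 0 -1")

```text
time_s: 10.48
eef_pos: [485.8, 196.7, 106.8]
ee_rot: [-0.0, 0.986, -0.167, 0.0]
force: [-0.2, 0.6, -1.0]
grip_width: -0.003
grip_force: 0.0
```

>>> jog_arm(series="0 0 0.003 0 0 0 -1; 0 0 0.006 0 0 0 -1; 0 0 0.008 0 0 0 -1; 0 0 0.008 0 0 0 -1")

```text
time_s: 10.98
eef_pos: [486.2, 196.8, 105.9]
ee_rot: [-0.0, 0.986, -0.166, 0.001]
force: [-7.2, -1.4, 22.2]
grip_width: 0.003
grip_force: 11.1
```

Firm contact at the home height (tips at 87 mm, 22 N). I retreat upward.

>>> jog_arm(series="0 0 -0.1 0 0 0 -1; 0 0 -0.2 0 0 0 -1; 0 0 -0.3 0 0 0 -1; 0 0 -0.3 0 0 0 -1; 0 0 -0.3 0 0 0 -1")

```text
time_s: 11.6
eef_pos: [485.4, 196.6, 222.7]
ee_rot: [0.0, 0.986, -0.167, -0.001]
force: [0.1, -0.3, -0.7]
grip_width: -0.003
grip_force: 0.0
```

```bash
python3 - <<'E'
from h import *
save(capture('side'),'end')
E
```

```text
(no output)
```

View pics/end.png

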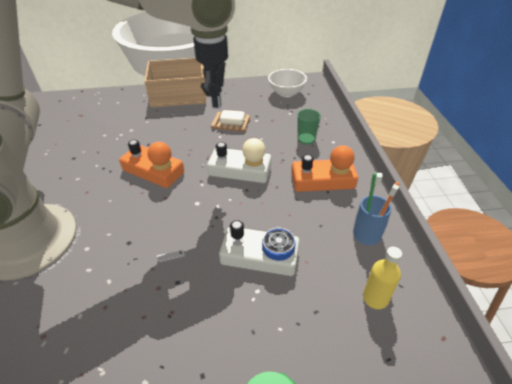

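The lamp knob is home at (149,221). The fan knob (230,237) and the holder (220,372) have not moved, and the arm is clear.

```bash
python3 -c "
from rig import *
print(finish_job())"
```

```text
the job is handed in; nothing more can be done
None
```

The lamp's knob was pulled up to its stop, pushed back fully home and released; the fan's knob and the toothbrush holder were left untouched, and the job was handed in at about 12 s.

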